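# Lid and clamp a terrine mould in its toggle press

## Task

Lay the blue lid with the wooden grip block squarely on the blue terrine mould standing in the press, so that its underside drops into the mould and it lies flat. Then push the red toggle handle down, past its dead point, until it is fully home and the rubber pad holds the lid down by its block. Leave the mould in its place and do not shift the bowl or the spatula.

Things in the scene. Friction and masses are not known exactly. Their poses are not given: they have to be found in the camera images.
- press: Terrine press, fixed: white board 190 (x) by 240 (y) by 12 mm (y from -75 to +165) with a steel toggle clamp. Origin on the table under the hinge of the clamp's arm; z up. Mould's place is centred 110 mm along +y; the red handle falls to the -y side. Clamp bracket: 45 mm wide in x, y -70 to +16, 138 mm high. Open, the 110 mm arm stands up, top 250 mm high; it swings to +y, level over the mould.
- mould: Open blue rectangular terrine mould, loose, 156 mm (x) by 80 mm (y), 50 mm high, walls 4 mm (opening 148 by 72 mm). Origin at the centre of its underside, which stands on the base board, 12 mm above the table; z up; its x axis is parallel to the press's x. Low white cleats hold it in place with 2 mm of play. 0.7 kg.
- lid: Loose blue lid, .25 to .5 kg, plug down. Plug plate 140 (x) by 64 (y) by 6 mm; on it a cover plate 166 by 90 by 5 mm, to rest on the rim; on that a centred brown wooden grip block 44 (x) by 40 (y) mm, 40 high. Origin at the centre of the plug's underside, z up; block from 11 to 51 mm above it. Put on, its origin is 44 mm above the mould's, with 4 mm of play all round; either way round will do.
- clamp_handle (a joint): Toggle handle, rad: 0 open (62 deg above level, leaning to the press's -y), as at the start; grows as it goes down (turning about the press's +x); dead point 1.0; home at its stop 1.15 (4 deg below level). It stays at 0 by itself; half way it may sink on. Lid on, the sprung pad meets the block at about 0.79, then pushes back (up to about 8 N at mid grip) to the dead point; past 1.05 it snaps home.
- clamp_hinge (a point): Hinge axis of the handle, on the press: 52 mm along the press's -y and 86 mm above the table; the axis lies along the press's x.
- clamp_grip (a point): Middle of the red round handle grip (24 mm diameter, 70 mm long), on its axis, 105 mm from the handle's hinge; moves with the handle. The grip reaches from 70 to 140 mm from the hinge.
- clamp_pad: Black rubber pad, 32 mm diameter, on a sprung stem at the end of the clamp's arm. Origin on the arm's centre line at its end; the pad's face is 30 mm from it along the pad's -z (downwards when clamped). Held lid: it presses on the block's top with about 10 N.
- bowl: Bystander: metal mixing bowl, 150 mm wide, 65 mm high, loose. Origin at its underside.
- spatula: Bystander: spatula with dark wooden handle, 260 mm long, lying loose on the right, beyond the press. Origin at its middle, underside.
Things that resemble listed ones, but are neither listed nor needed, are in the scene too. What is shaped like the lid but green or orange is not meant.

How it is judged:
On the way, in this order (a step that is already met when the one before it is completed fails the run):
1. the lid lies flat and squarely on the mould, with the clamp still open (horizontal distance between lid and mould below 0.008 m and z of lid in the frame of mould between 0.04 and 0.0475 m and angle between each of lid, mould's own z axis and vertical below 0.05 rad and angle between the x axis of lid and the x axis of mould, either way round below 0.12 rad and z of mould in the frame of press between 0.008 and 0.016 m and value of joint clamp_handle below 0.6 rad), for 0.2 s.
2. the handle is past its dead point and the pad presses on the lid (value of joint clamp_handle above 1.09 rad and contact force between clamp_pad and lid above 5 N), for 0.2 s.
At the end, for the whole second after the job is handed in: Lid flat on the mould (centres within 8 mm, origin 40 to 47.5 mm above the mould's, parallel within 0.12 rad, tilts under 0.05 rad); mould standing on the board; handle over 1.09 rad; pad within 20 mm of the lid's centre, pressing it with over 5 N; lid and mould at rest (under 20 mm/s) (all of step 2 and horizontal distance between lid and mould below 0.008 m and z of lid in the frame of mould between 0.04 and 0.0475 m and angle between each of lid, mould's own z axis and vertical below 0.05 rad and angle between the x axis of lid and the x axis of mould, either way round below 0.12 rad and z of mould in the frame of press between 0.008 and 0.016 m and horizontal distance between clamp_pad and lid below 0.02 m and linear speed of each of lid, mould below 0.02 m/s); the robot touches nothing.
It fails at once if a bystander is moved by more than 25 mm (distance of any of bowl, spatula from where it was at the start of the episode above 0.025 m).
It fails at once if the mould is shifted by more than 15 mm (distance of mould from where it was at the start of the episode above 0.015 m).
It also fails if it takes over 61 s, if anything falls off the work surface, if the arm or the gripper's body presses on something with over 40 N, if the wrist force passes 120 N, or if a joint passes its speed limit or range.

## Robot

A 6-joint arm with a two-finger parallel gripper is mounted at the origin on the work surface. World frame = base frame: x ahead of the robot, y to its left, z up, the work surface at z = 0. Lengths are in m, angles in rad, forces in N, time in s.
With the tool pointing down it reaches from about 0.375 to 0.975 m from the base axis. Payload 3.8 kg.
Tool frame: the origin (TCP) lies midway between the tips of the shut fingers; the grasp point (between the pads) lies 19 mm behind it; z points along the fingers, y is the line along which they close (so a half turn about z gives the same grasp; the last joint's range is limited). The gripper opens to 85 mm and grips with 20 to 120 N. Pads are 22 mm wide; open, the fingers measure 114 mm over their backs; the gripper's body (76 mm by 85 mm) begins 54 mm behind the grasp point. The pads swing forward as they close: fully open they stand 13 mm farther back than shut.
Start: joints at [1.299, 0.264, 1.604, -0, 1.274, -0.037], TCP at [0.157, 0.656, 0.231] pointing down, gripper open.
Joint ranges: [-2.63, 2.63], [-0.94, 2.18], [0.31, 2.57], [-1.31, 4.45], [0, 2.66], [-2.55, 2.55]. Speed limits (rad/s): [2.57, 2.57, 3.14, 3.14, 3.14, 3.14].

## Interface

Orientations are given as a rotation vector (axis times angle).
In Python, from workcell import bot, imaging gives the robot as it stands.
- The arm moves only by the tool step_arm, never from a script. Its argument "series" is a list of rows, each an object of numbers: "grip": the closure, from -1 (fully open) to 1 (shut); "x", "y", "z": the shift along the tool's x, y, z normalised to -1 to 1, where 1 is 500 mm; "ax", "ay", "az": the turn, a rotation vector about the tool's x, y, z normalised to -1 to 1, where 1 is 30 degrees. A call has 1 to 12 rows; each row is the pose to reach, as a shift and turn from the pose commanded when the call began, along the tool's axes at that moment; what a row does not reach only later rows make up. A row lasts 1/10 s, in which the tool goes at most 50 mm and 8.59 degrees, less where a joint would pass 70% of its speed; a pose out of reach is approached as far as the arm can. A call with a number of a shift or a turn outside -1 to 1 is refused whole. A call with a gripper value outside its range is refused whole. The fingers move at their own pace and stop on an object; "force" is the grip in N (left out, the last holds). Time passes only in rows, so rows that repeat a pose let the fingers close. It gives the time, the measured TCP pose, the force, the opening and the grip force at its end, in the units of the state.
- bot.read_state(): the state, without advancing time (a new reading comes with each control period).
- imaging.read_camera(name): name is "scene" or "top" or "wrist"; returns a dict with "img" (384x512x3 uint8, red, green, blue), "fx", "fy", "cx", "cy" (pixels), "R" (3x3) and "t" (3): a world point X has camera coordinates R X + t. Camera axes: x right, y down, z forward; pixel columns grow to the right and rows downward; lengths in m; the calibration is good to about 2 mm. The wrist camera is an equidistant fisheye: a pixel r from the principal point sees the ray r / f radians off the axis. A picture is of the moment at which its call begins. There is no depth.
- bot.finish_job(): hands the job in; it is judged then, once.
The state is a dict: "time": time; "q": joint angles; "joint_vel": joint speeds; "joint_torque": joint torques, N m; "tool_pos": TCP position; "tcp_rot": TCP orientation; "wrist_force": force on the tool from outside, world axes, zero at the start; "torque": the same for the moment, N m; "width": opening from 0.0 (shut) to 1.0 (fully open); "grip_force": force on a finger pad.
Only numpy, scipy, OpenCV 4.12 (cv2) and the standard library are available. Lean on these libraries where they do the work, as an engineer would, in place of code of your own. Each camera call takes 0.05 s, during which the arm holds its last target. There are 200 camera calls.

## Working session

There is one attempt and no reset: what is moved stays moved. The work goes in short steps, Python scripts to look and compute and a tool call to move; the robot and the scene stay as the last step left them, time stands still between calls to the robot, and variables do not carry over. Pictures are saved under pics/ and viewed, at most 10 in all, crops included, and the job is handed in when it is done.

Besides the shell and the picture viewer there is one more tool, called after "Call:" in YAML: its name, and indented under it one key for each argument. step_arm: Moves the arm, as the interface text tells. Scaled input: -1 to 1 covers 500 mm each way for a shift and 30 degrees each way for a turn. Its arguments: {"type":"object","properties":{"series":{"type":"array","items":{"type":"object","properties":{"grip":{"type":"number"},"x":{"type":"number","minimum":-1,"maximum":1},"y":{"type":"number","minimum":-1,"maximum":1},"z":{"type":"number","minimum":-1,"maximum":1},"ax":{"type":"number","minimum":-1,"maximum":1},"ay":{"type":"number","minimum":-1,"maximum":1},"az":{"type":"number","minimum":-1,"maximum":1}}}},"force":{"type":"number"}},"required":["series"]}

```bash
mkdir -p pics; cat > h.py <<'E'
import numpy as np, cv2
from workcell import bot, imaging
def grab(n,f):
    c=imaging.read_camera(n); cv2.imwrite(f'pics/{f}.png',c['img'][:,:,::-1]); np.savez(f'pics/{f}.npz',**c); return c
def ray(c,u,v,fish=False):
    x=(u-c['cx'])/c['fx']; y=(v-c['cy'])/c['fy']
    if fish:
        r=np.hypot(x,y); d=np.array([x*np.sin(r)/max(r,1e-9),y*np.sin(r)/max(r,1e-9),np.cos(r)])
    else: d=np.array([x,y,1.])
    R=np.array(c['R']); t=np.array(c['t']); return -R.T@t, R.T@d
def onz(c,u,v,z,fish=False):
    o,d=ray(c,u,v,fish); return o+d*(z-o[2])/d[2]
def proj(c,X,fish=False):
    p=np.array(c['R'])@np.array(X)+np.array(c['t'])
    if fish:
        r=np.hypot(p[0],p[1]); th=np.arctan2(r,p[2]); k=th/max(r,1e-9); return np.array([c['cx']+c['fx']*k*p[0],c['cy']+c['fy']*k*p[1]])
    return np.array([c['cx']+c['fx']*p[0]/p[2],c['cy']+c['fy']*p[1]/p[2]])
E
python3 - <<'E'
from h import *
a=grab('top','top0');b=grab('scene','scene0')
for c in(a,b): print(c['fx'],c['cx'],c['cy'],(-np.array(c['R']).T@np.array(c['t'])).round(3)); print(np.array(c['R']).round(2).tolist())
E
```

```text
380.6281007984016 257.6524521323172 192.20469715425395 [0.33  0.05  1.359]
[[-0.02, -1.0, 0.01], [-0.99, 0.01, -0.11], [0.11, -0.01, -0.99]]
420.45590454984097 255.3477083655459 189.91328623553383 [1.181 0.179 1.213]
[[-0.19, 0.98, 0.0], [0.81, 0.16, -0.57], [-0.56, -0.1, -0.82]]
```

View pics/top0.png

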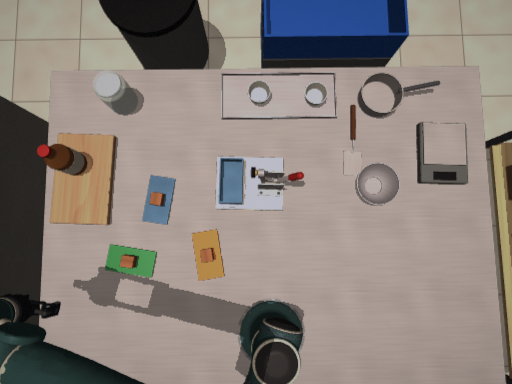

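View pics/scene0.png

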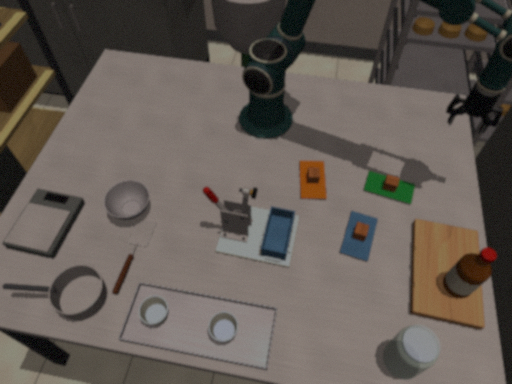

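Top view: blue lid at (158,200). The lookalikes are the green one at (131,261) and the orange one at (208,255). The mould is in the press at (231,182), and the red handle is at (296,177). I choose the blue lid at (158,200), and check it in a crop.

```bash
python3 - <<'E'
from h import *
T=dict(np.load('pics/top0.npz'));S=dict(np.load('pics/scene0.npz'))
a=T['img'][140:240,130:310];b=S['img'][160:280,190:390]
a=cv2.resize(a,(760,422),interpolation=3);
cv2.imwrite('pics/crop0.png',a[:,:,::-1])
def rect(c,box,lo,hi,z,name):
    u0,v0,u1,v1=box; hsv=cv2.cvtColor(c['img'],cv2.COLOR_RGB2HSV)
    m=cv2.inRange(hsv,np.array(lo),np.array(hi)); k=np.zeros_like(m);k[v0:v1,u0:u1]=m[v0:v1,u0:u1]
    n,l,s,_=cv2.connectedComponentsWithStats(k); i=1+np.argmax(s[1:,4]); v,u=np.where(l==i)
    P=np.array([onz(c,x,y,z)[:2] for x,y in zip(u,v)])*1000
    r=cv2.minAreaRect(P.astype(np.float32)); print(name,s[i,4],np.round(r[0],1),np.round(r[1],1),round(r[2],1))
bl=((95,70,30),(125,255,255))
br=((0,90,60),(20,255,255))
rd=((0,120,60),(8,255,255))
rect(T,(135,165,185,235),*bl,.011,'lid T'); rect(T,(135,165,185,235),*br,.045,'blk T')
rect(S,(330,200,385,270),*bl,.011,'lid S'); rect(S,(330,200,385,270),*br,.045,'blk S')
rect(T,(210,150,250,212),*bl,.06,'mould T'); rect(S,(250,195,305,270),*bl,.06,'mould S')
for c,bx in((T,(210,150,290,215)),(S,(210,200,305,270))):
    pass
rect(T,(210,150,290,215),(0,0,190),(180,40,255),.012,'board T')
for c,bx,n in((T,(285,165,310,190),'T'),(S,(195,180,225,210),'S')):
    hsv=cv2.cvtColor(c['img'],cv2.COLOR_RGB2HSV); u0,v0,u1,v1=bx
    m=(cv2.inRange(hsv,np.array((0,120,60)),np.array((8,255,255)))|cv2.inRange(hsv,np.array((172,120,60)),np.array((180,255,255))))[v0:v1,u0:u1]
    v,u=np.where(m>0); print('red',n,len(u),u.mean()+u0,v.mean()+v0); 
    o,d=ray(c,u.mean()+u0,v.mean()+v0); d/=np.linalg.norm(d)
    if n=='T': o1,d1=o,d
A=np.stack([d1,-d],1); s=np.linalg.lstsq(A,o-o1,rcond=None)[0]; print('grip',(o1+s[0]*d1).round(4),(o+s[1]*d).round(4))
E
```

```text
lid T 916 [465.6 389.9] [ 87.1 161.7] 80.4
blk T 144 [465.4 390.3] [40.8 42.1] 79.7
lid S 867 [469. 391.] [ 85.1 160.8] 80.6
blk S 154 [466.8 391. ] [39.5 46.6] 80.4
mould T 1024 [522.7 130.3] [ 78.6 156.3] 87.7
mould S 1126 [535.9 132.3] [ 75.4 168.7] 87.8
board T 1328 [520.5  67.4] [235.8 182.2] 88.3
red T 95 295.5263157894737 176.07368421052632
red S 113 210.1946902654867 194.5132743362832
grip [ 0.5152 -0.0805  0.1792] [ 0.5149 -0.079   0.179 ]
```

View pics/crop0.png

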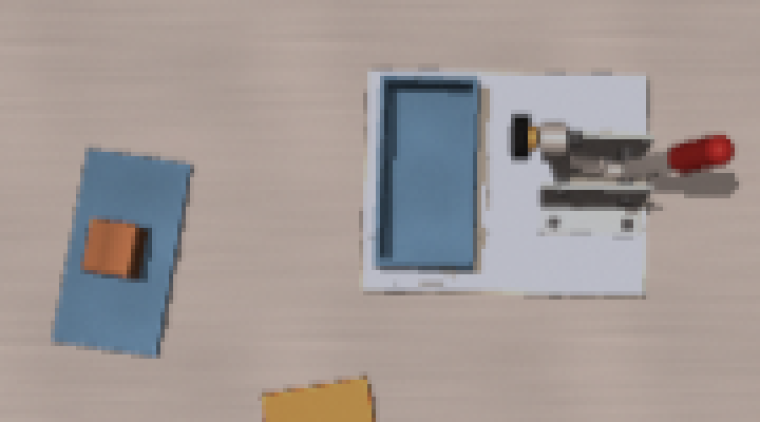

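Crop: the blue lid with its brown block (crop ~(115,250)) lies beside the press, and the mould is open and clear. The measured grip height of 0.179 matches the expected 86+93 mm. The block-to-lid-centre and mould-to-grip distances also agree.

```bash
cat >> h.py <<'E'
from scipy.spatial.transform import Rotation as Ro
def cmd(pos,rot=None):
    s=bot.read_state(); R0=Ro.from_rotvec(s['tcp_rot']); R1=R0 if rot is None else rot
    d=R0.inv().apply(np.array(pos)-s['tool_pos'])/0.5
    r=(R0.inv()*R1).as_rotvec()/np.radians(30)
    print('shift',d.round(4),'turn',r.round(4),'dist',np.linalg.norm(d*500).round())
def down(yaw): # tool z down, closing line y at world angle yaw(deg)
    y=np.array([np.cos(np.radians(yaw)),np.sin(np.radians(yaw)),0]); z=np.array([0,0,-1.])
    return Ro.from_matrix(np.stack([np.cross(y,z),y,z],1))
E
python3 - <<'E'
from h import *
s=bot.read_state(); print(s['time'],np.round(s['q'],3),s['tool_pos'],Ro.from_rotvec(s['tcp_rot']).as_matrix().round(3).tolist())
for a in(-9.8,80.2,170.2,-99.8): print(a); cmd([.466,.390,.15],down(a))
E
```

```text
0.1 [ 1.299  0.265  1.605 -0.     1.274 -0.037] [0.15687122 0.65581304 0.23006307] [[-0.973, 0.233, -0.001], [0.233, 0.973, -0.002], [0.0, -0.002, -1.0]]
-9.8
shift [-0.725  -0.3729  0.1609] turn [-0.0033  0.0029  2.8782] dist 415.0
80.2
shift [-0.725  -0.3729  0.1609] turn [-0.004  -0.0002 -0.1218] dist 415.0
170.2
shift [-0.725  -0.3729  0.1609] turn [-2.9000e-03 -3.3000e-03 -3.1218e+00] dist 415.0
-99.8
shift [-0.725  -0.3729  0.1609] turn [-4.0000e-04  6.1000e-03  5.8782e+00] dist 415.0
```

Call:
step_arm:
  series:
    - {"x": -0.725,"y": -0.373,"z": 0.16,"ax": -0.004,"az": -0.12,"grip": -1}
    - {"x": -0.725,"y": -0.373,"z": 0.16,"ax": -0.004,"az": -0.12,"grip": -1}
    - {"x": -0.725,"y": -0.373,"z": 0.16,"ax": -0.004,"az": -0.12,"grip": -1}
    - {"x": -0.725,"y": -0.373,"z": 0.16,"ax": -0.004,"az": -0.12,"grip": -1}
    - {"x": -0.725,"y": -0.373,"z": 0.16,"ax": -0.004,"az": -0.12,"grip": -1}
    - {"x": -0.725,"y": -0.373,"z": 0.16,"ax": -0.004,"az": -0.12,"grip": -1}
    - {"x": -0.725,"y": -0.373,"z": 0.16,"ax": -0.004,"az": -0.12,"grip": -1}
    - {"x": -0.725,"y": -0.373,"z": 0.16,"ax": -0.004,"az": -0.12,"grip": -1}
    - {"x": -0.725,"y": -0.373,"z": 0.16,"ax": -0.004,"az": -0.12,"grip": -1}
    - {"x": -0.725,"y": -0.373,"z": 0.16,"ax": -0.004,"az": -0.12,"grip": -1}
    - {"x": -0.725,"y": -0.373,"z": 0.16,"ax": -0.004,"az": -0.12,"grip": -1}

```text
validation failed for argument at $.se...
```

```bash
python3 - <<'E'
from h import *
s=bot.read_state(); print(s['time'],s['tool_pos'],np.round(s['q'],2))
c=grab('wrist','w1')
hsv=cv2.cvtColor(c['img'],cv2.COLOR_RGB2HSV)
pb=proj(c,[.466,.390,.051],True); pc=proj(c,[.466,.39,.011],True); print(pb,pc,c['fx'])
def rect(lo,hi,z,near):
    m=cv2.inRange(hsv,np.array(lo),np.array(hi)); n,l,st,ce=cv2.connectedComponentsWithStats(m)
    for i in np.argsort(-st[1:,4])[:3]+1:
        v,u=np.where(l==i); P=np.array([onz(c,x,y,z,True)[:2] for x,y in zip(u,v)])*1000
        r=cv2.minAreaRect(P.astype(np.float32)); print(st[i,4],ce[i].round(),np.round(r[0],1),np.round(r[1],1),round(r[2],1))
rect((95,70,30),(125,255,255),.011,pc); rect((0,90,60),(20,255,255),.051,pb)
cmd([.466,.390,.013],down(80.2))
E
```

```text
0.1 [0.15687122 0.65581304 0.23006307] [ 1.3   0.26  1.61 -0.    1.27 -0.04]
[146.11287565 375.58176632] [151.65782544 359.97673873] 297.3186396354542
13 [ 80. 381.] [543.6 156.9] [ 8.  19.6] 54.1
1900 [298. 312.] [377.1 658.1] [165.8  62.9] 87.0
1577 [ 26. 270.] [236.2 251.5] [117.3 114.7] 8.7
8 [ 37. 287.] [258.2 268.4] [5.1 8.7] 74.8
shift [-0.725  -0.3727  0.435 ] turn [-0.0034 -0.0003 -0.1217] dist 462.0
```

View pics/w1.png

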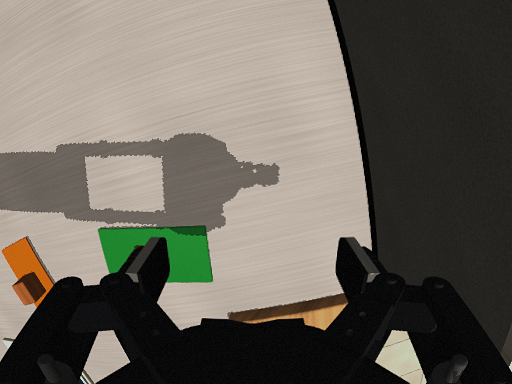

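The move was refused by the validator, so the arm has not moved. The wrist view still shows the start pose: green lid at (160,255), orange at (28,275). I'll retry with one fully specified row.

Call:
step_arm:
  series:
    - {"x": -0.725,"y": -0.373,"z": 0.16,"ax": 0.0,"ay": 0.0,"az": -0.12,"grip": -1}

```text
time: 0.25
tool_pos: [0.1913, 0.6278, 0.2226]
tcp_rot: [-0.26, -3.13, -0.007]
wrist_force: [1.4, 0.1, 0.8]
width: 0.999
grip_force: 0.0
```

```bash
python3 - <<'E'
from h import *
cmd([.466,.390,.15],down(80.2))
E
```

```text
shift [-0.6205 -0.3793  0.1425] turn [ 0.0081 -0.0032  0.0105] dist 371.0
```

Call:
step_arm:
  series:
    - {"x": -0.62,"y": -0.379,"z": 0.142,"ax": 0.0,"ay": 0.0,"az": 0.0,"grip": -1}
    - {"x": -0.62,"y": -0.379,"z": 0.142,"ax": 0.0,"ay": 0.0,"az": 0.0,"grip": -1}
    - {"x": -0.62,"y": -0.379,"z": 0.142,"ax": 0.0,"ay": 0.0,"az": 0.0,"grip": -1}
    - {"x": -0.62,"y": -0.379,"z": 0.142,"ax": 0.0,"ay": 0.0,"az": 0.0,"grip": -1}
    - {"x": -0.62,"y": -0.379,"z": 0.142,"ax": 0.0,"ay": 0.0,"az": 0.0,"grip": -1}
    - {"x": -0.62,"y": -0.379,"z": 0.142,"ax": 0.0,"ay": 0.0,"az": 0.0,"grip": -1}
    - {"x": -0.62,"y": -0.379,"z": 0.142,"ax": 0.0,"ay": 0.0,"az": 0.0,"grip": -1}
    - {"x": -0.62,"y": -0.379,"z": 0.142,"ax": 0.0,"ay": 0.0,"az": 0.0,"grip": -1}
    - {"x": -0.62,"y": -0.379,"z": 0.142,"ax": 0.0,"ay": 0.0,"az": 0.0,"grip": -1}
    - {"x": -0.62,"y": -0.379,"z": 0.142,"ax": 0.0,"ay": 0.0,"az": 0.0,"grip": -1}

```text
time: 1.25
tool_pos: [0.4671, 0.3844, 0.1503]
tcp_rot: [-0.272, -3.129, 0.0]
wrist_force: [0.5, 0.2, -0.4]
width: 1.006
grip_force: 0.0
```

```bash
cat > w.py <<'E'
from h import *
def wrist(f):
    c=grab('wrist',f); hsv=cv2.cvtColor(c['img'],cv2.COLOR_RGB2HSV)
    def rect(lo,hi,z,n):
        m=cv2.inRange(hsv,np.array(lo),np.array(hi)); k,l,st,ce=cv2.connectedComponentsWithStats(m)
        for i in np.argsort(-st[1:,4])[:2]+1:
            v,u=np.where(l==i); P=np.array([onz(c,x,y,z,True)[:2] for x,y in zip(u,v)])*1000
            r=cv2.minAreaRect(P.astype(np.float32)); print(n,st[i,4],ce[i].round(),np.round(r[0],1),np.round(r[1],1),round(r[2],1))
    rect((95,70,30),(125,255,255),.011,'blue.011'); rect((95,70,30),(125,255,255),.062,'blue.062'); rect((0,90,60),(20,255,255),.051,'brown')
    return c
E
python3 - <<'E'
from w import *
s=bot.read_state(); print(s['time'],s['tool_pos'],np.round(s['q'],2))
wrist('w2')
cmd([.466,.390,.013],down(80.2))
E
```

```text
1.25 [0.46713746 0.384367   0.15026236] [ 0.65  0.2   1.84  0.    1.11 -0.75]
blue.011 11823 [258. 167.] [465.7 391.3] [ 89.2 164.8] 80.4
blue.011 5932 [ 45. 246.] [527.  97.] [145.2 163.5] 87.7
blue.062 11823 [258. 167.] [453.4 392.4] [ 73.1 135. ] 80.4
blue.062 5932 [ 45. 246.] [503.7 151.2] [119. 134.] 87.7
brown 17693 [462. 175.] [533.2 614.1] [313.9 163.7] 5.8
brown 6469 [74. 53.] [291.3 242.2] [136.9  81. ] 8.7
shift [0.003  0.0094 0.2751] turn [ 0.0002 -0.0013 -0.0021] dist 138.0
```

View pics/w2.png

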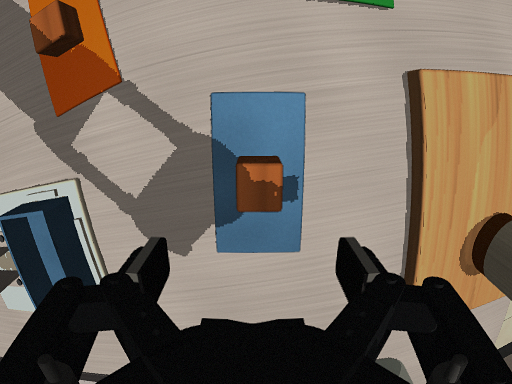

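The wrist view confirms the blue lid at (258,170), with its block at (260,185) centred between the open fingers. Descend and grip.

Call:
step_arm:
  force: 60
  series:
    - {"x": 0.0,"y": 0.011,"z": 0.1,"ax": 0.0,"ay": 0.0,"az": 0.0,"grip": -1}
    - {"x": 0.0,"y": 0.011,"z": 0.19,"ax": 0.0,"ay": 0.0,"az": 0.0,"grip": -1}
    - {"x": 0.0,"y": 0.011,"z": 0.25,"ax": 0.0,"ay": 0.0,"az": 0.0,"grip": -1}
    - {"x": 0.0,"y": 0.011,"z": 0.274,"ax": 0.0,"ay": 0.0,"az": 0.0,"grip": -1}
    - {"x": 0.0,"y": 0.011,"z": 0.274,"ax": 0.0,"ay": 0.0,"az": 0.0,"grip": -1}

```text
time: 1.8
tool_pos: [0.466, 0.3902, 0.0119]
tcp_rot: [-0.267, -3.127, 0.004]
wrist_force: [-0.1, -0.6, 0.2]
width: 1.003
grip_force: 0.0
```

```bash
python3 - <<'E'
from h import *
s=bot.read_state(); print(s['time'],s['tool_pos'],s['wrist_force'])
cmd([.466,.391,.013],down(80.3))
E
```

```text
1.8 [0.46600404 0.39017929 0.01190636] [-0.0939336  -0.58963567  0.17973581]
shift [ 0.0003  0.0016 -0.0022] turn [-0.0052 -0.0053 -0.0018] dist 1.0
```

Call:
step_arm:
  force: 60
  series:
    - {"x": 0.0,"y": 0.001,"z": -0.002,"ax": 0.0,"ay": 0.0,"az": 0.0,"grip": 1}
    - {"x": 0.0,"y": 0.001,"z": -0.002,"ax": 0.0,"ay": 0.0,"az": 0.0,"grip": 1}
    - {"x": 0.0,"y": 0.001,"z": -0.002,"ax": 0.0,"ay": 0.0,"az": 0.0,"grip": 1}
    - {"x": 0.0,"y": 0.001,"z": -0.002,"ax": 0.0,"ay": 0.0,"az": 0.0,"grip": 1}
    - {"x": 0.0,"y": 0.001,"z": -0.002,"ax": 0.0,"ay": 0.0,"az": 0.0,"grip": 1}
    - {"x": 0.0,"y": 0.001,"z": -0.002,"ax": 0.0,"ay": 0.0,"az": 0.0,"grip": 1}
    - {"x": 0.0,"y": 0.001,"z": -0.002,"ax": 0.0,"ay": 0.0,"az": 0.0,"grip": 1}

```text
time: 2.5
tool_pos: [0.4697, 0.3916, 0.0171]
tcp_rot: [0.269, 3.127, 0.004]
wrist_force: [-1.1, -0.5, 6.8]
width: 0.459
grip_force: 63.4
```

Call:
step_arm:
  series:
    - {"x": 0.0,"y": 0.0,"z": -0.05,"ax": 0.0,"ay": 0.0,"az": 0.0,"grip": 1}
    - {"x": 0.0,"y": 0.0,"z": -0.14,"ax": 0.0,"ay": 0.0,"az": 0.0,"grip": 1}
    - {"x": 0.0,"y": 0.0,"z": -0.22,"ax": 0.0,"ay": 0.0,"az": 0.0,"grip": 1}
    - {"x": 0.0,"y": 0.0,"z": -0.25,"ax": 0.0,"ay": 0.0,"az": 0.0,"grip": 1}
    - {"x": 0.0,"y": 0.0,"z": -0.25,"ax": 0.0,"ay": 0.0,"az": 0.0,"grip": 1}

```text
time: 3.0
tool_pos: [0.47, 0.3919, 0.1426]
tcp_rot: [0.27, 3.125, 0.007]
wrist_force: [0.1, 0.2, -3.3]
width: 0.46
grip_force: 62.6
```

```bash
python3 - <<'E'
from h import *
s=bot.read_state(); print(s['time'],s['tool_pos'],s['wrist_force'],s['torque'],s['width'],Ro.from_rotvec(s['tcp_rot']).as_matrix().round(3).tolist())
c=grab('wrist','w3')
# mould corners predicted & lid
E
```

```text
3.0 [0.47000301 0.39188934 0.14264661] [ 0.06888391  0.23270953 -3.30684804] [-0.04469514 -0.03509614  0.01024109] 0.4600804188591294 [[-0.985, 0.171, 0.005], [0.171, 0.985, 0.004], [-0.004, 0.005, -1.0]]
```

View pics/w3.png

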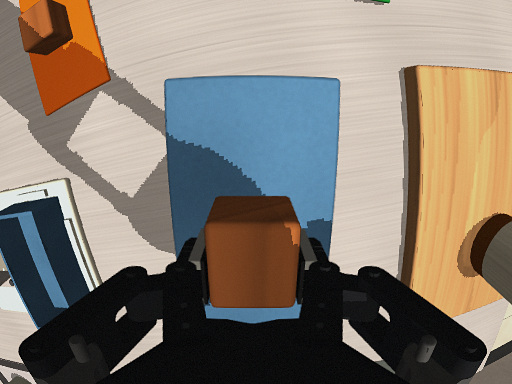

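```bash
cat > fit.py <<'E'
from h import *
from scipy.optimize import least_squares
c=dict(np.load('pics/w3.npz')); s=bot.read_state()
print('cam',(-c['R'].T@c['t']).round(3))
hsv=cv2.cvtColor(c['img'],cv2.COLOR_RGB2HSV); m=cv2.inRange(hsv,np.array((95,70,30)),np.array((125,255,255)))
n,l,st,ce=cv2.connectedComponentsWithStats(m[:240,140:360].copy()); m=(l==1+np.argmax(st[1:,4]))
L=[(np.where(m[v])[0].min()+140,v) for v in range(90,235,8)]; Rr=[(np.where(m[v])[0].max()+141,v) for v in range(90,215,8)]
T=[(u+140.5,np.where(m[:,u])[0].min()) for u in range(32,195,8)]
print(L[0],L[-1],Rr[0],Rr[-1],T[0],T[-1])
Rt=Ro.from_rotvec(s['tcp_rot']); Rl0=Ro.from_euler('z',-9.7,degrees=True)
def pts(p):
    Rl=Ro.from_euler('z',-9.7+p[3],degrees=True)*Ro.from_euler('y',p[4],degrees=True)*Ro.from_euler('x',p[5],degrees=True)
    f=lambda x,y:proj(c,Rl.apply([x,y,.011])+p[:3],True)
    return f
def res(p):
    f=pts(p); out=[]
    xs=np.linspace(-.083,.03,30); le=np.array([f(x,-.045) for x in xs]); re=np.array([f(x,.045) for x in xs])
    te=np.array([f(-.083,y) for y in np.linspace(-.045,.045,30)])
    for (u,v) in L: o=np.argsort(le[:,1]); out.append(np.interp(v,le[o,1],le[o,0])-u)
    for (u,v) in Rr: o=np.argsort(re[:,1]); out.append(np.interp(v,re[o,1],re[o,0])-u)
    for (u,v) in T: o=np.argsort(te[:,0]); out.append(np.interp(u,te[o,0],te[o,1])-v)
    out+= [p[4]*.3,p[5]*.3]
    return out
p0=list(s['tool_pos'])+[0,0,0]
r=least_squares(res,p0,x_scale=[.01]*3+[1]*3); p=r.x
print(p.round(4),'rms',np.sqrt(np.mean(r.fun**2)))
d=Rt.inv().apply(p[:3]-s['tool_pos']); print('lid in tool mm',(d*1000).round(1))
E
python3 fit.py
```

```text
cam [0.4   0.404 0.285]
(np.int64(165), 90) (np.int64(174), 234) (np.int64(340), 90) (np.int64(333), 210) (172.5, np.int64(79)) (332.5, np.int64(78))
[ 0.4672  0.3933  0.1233 -0.1     0.0784  0.7352] rms 0.2761542109250664
lid in tool mm [ 1.7  2.4 16.5]
```

```bash
python3 - <<'E'
from h import *
cmd([.526,.27,.20],down(87.7))
E
```

```text
shift [-0.1549 -0.218  -0.1204] turn [ 0.0017  0.0017 -0.252 ] dist 147.0
```

Call:
step_arm:
  series:
    - {"x": -0.04,"y": -0.05,"z": -0.05,"ax": 0.0,"ay": 0.0,"az": -0.08,"grip": 1}
    - {"x": -0.11,"y": -0.15,"z": -0.1,"ax": 0.0,"ay": 0.0,"az": -0.2,"grip": 1}
    - {"x": -0.155,"y": -0.218,"z": -0.12,"ax": 0.0,"ay": 0.0,"az": -0.252,"grip": 1}
    - {"x": -0.155,"y": -0.218,"z": -0.12,"ax": 0.0,"ay": 0.0,"az": -0.252,"grip": 1}
    - {"x": -0.155,"y": -0.218,"z": -0.12,"ax": 0.0,"ay": 0.0,"az": -0.252,"grip": 1}
    - {"x": -0.155,"y": -0.218,"z": -0.12,"ax": 0.0,"ay": 0.0,"az": -0.252,"grip": 1}

```text
time: 3.65
tool_pos: [0.5242, 0.2698, 0.1966]
tcp_rot: [-0.064, -3.136, 0.002]
wrist_force: [-0.1, 0.3, -3.5]
width: 0.458
grip_force: 63.0
```

```bash
python3 - <<'E'
from h import *
s=bot.read_state(); print(s['time'],s['tool_pos'],s['wrist_force'],s['width'])
c=grab('wrist','w4')
# predicted mould rim corners
a=np.radians(-2.2); R=np.array([[np.cos(a),-np.sin(a)],[np.sin(a),np.cos(a)]])
im=c['img'][:,:,::-1].copy()
for hx,hy in((.078,.04),(.074,.036)):
  for sx in(-1,1):
    for sy in(-1,1):
      q=R@[sx*hx,sy*hy]+[.5228,.1305]; p=proj(c,[*q,.062],True); print(sx,sy,hx,p.round(1)); cv2.circle(im,tuple(int(round(t)) for t in p),2,(0,0,255),-1)
cv2.imwrite('pics/w4b.png',cv2.resize(im[:,:300],(600,768))[150:750])
E
```

```text
3.65 [0.52418506 0.26979557 0.19660823] [-0.14451774  0.29599119 -3.46909214] 0.458425980553372
-1 -1 0.078 [ 79.3 113.6]
-1 1 0.078 [148.2 107.1]
1 -1 0.078 [ 97.9 250.7]
1 1 0.078 [161.  254.5]
-1 -1 0.074 [ 82.6 117.1]
-1 1 0.074 [144.6 111.4]
1 -1 0.074 [100.1 247.8]
1 1 0.074 [157.1 251.1]
```

View pics/w4b.png

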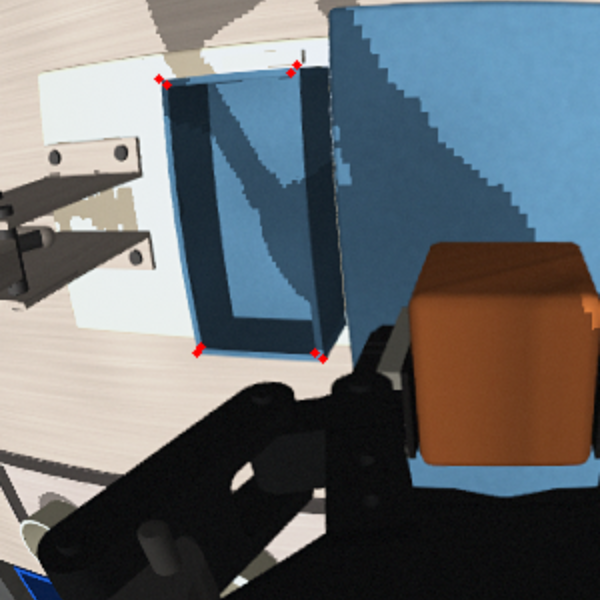

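The predicted rim corners land on the mould rim within about 1 px, so the mould is confirmed at (0.5235, 0.1305) with yaw about -2.2°. The lid is held level.

```bash
python3 - <<'E'
from h import *
cmd([.5262,.1303,.115],down(87.8))
E
```

```text
shift [-0.0159 -0.2793  0.164 ] turn [-0.0028 -0.0084 -0.0025] dist 162.0
```

Call:
step_arm:
  series:
    - {"x": -0.006,"y": -0.08,"z": 0.03,"ax": 0.0,"ay": 0.0,"az": 0.0,"grip": 1}
    - {"x": -0.01,"y": -0.16,"z": 0.08,"ax": 0.0,"ay": 0.0,"az": 0.0,"grip": 1}
    - {"x": -0.013,"y": -0.23,"z": 0.12,"ax": 0.0,"ay": 0.0,"az": 0.0,"grip": 1}
    - {"x": -0.016,"y": -0.279,"z": 0.16,"ax": 0.0,"ay": 0.0,"az": 0.0,"grip": 1}
    - {"x": -0.016,"y": -0.279,"z": 0.164,"ax": 0.0,"ay": 0.0,"az": 0.0,"grip": 1}
    - {"x": -0.016,"y": -0.279,"z": 0.164,"ax": 0.0,"ay": 0.0,"az": 0.0,"grip": 1}
    - {"x": -0.016,"y": -0.279,"z": 0.164,"ax": 0.0,"ay": 0.0,"az": 0.0,"grip": 1}

```text
time: 4.4
tool_pos: [0.5286, 0.1318, 0.1178]
tcp_rot: [0.06, 3.141, 0.001]
wrist_force: [-0.2, 0.5, -4.2]
width: 0.46
grip_force: 63.4
```

```bash
python3 - <<'E'
from h import *
s=bot.read_state(); print(s['time'],s['tool_pos'],s['wrist_force'],Ro.from_rotvec(s['tcp_rot']).as_matrix().round(3).tolist())
cmd([.5262,.1303,.0735],down(87.8))
E
```

```text
4.4 [0.52857314 0.13182434 0.11778998] [-0.18200741  0.47831463 -4.18043182] [[-0.999, 0.038, 0.0], [0.038, 0.999, 0.001], [-0.0, 0.001, -1.0]]
shift [ 0.0047 -0.0033  0.0886] turn [ 0.0012  0.0006 -0.0002] dist 44.0
```

Call:
step_arm:
  series:
    - {"x": 0.004,"y": -0.003,"z": 0.02,"ax": 0.0,"ay": 0.0,"az": 0.0,"grip": 1}
    - {"x": 0.004,"y": -0.003,"z": 0.04,"ax": 0.0,"ay": 0.0,"az": 0.0,"grip": 1}
    - {"x": 0.004,"y": -0.003,"z": 0.055,"ax": 0.0,"ay": 0.0,"az": 0.0,"grip": 1}
    - {"x": 0.004,"y": -0.003,"z": 0.065,"ax": 0.0,"ay": 0.0,"az": 0.0,"grip": 1}
    - {"x": 0.004,"y": -0.003,"z": 0.072,"ax": 0.0,"ay": 0.0,"az": 0.0,"grip": 1}
    - {"x": 0.004,"y": -0.003,"z": 0.079,"ax": 0.0,"ay": 0.0,"az": 0.0,"grip": 1}
    - {"x": 0.004,"y": -0.003,"z": 0.084,"ax": 0.0,"ay": 0.0,"az": 0.0,"grip": 1}
    - {"x": 0.004,"y": -0.003,"z": 0.084,"ax": 0.0,"ay": 0.0,"az": 0.0,"grip": 1}

```text
time: 5.2
tool_pos: [0.5262, 0.1288, 0.0754]
tcp_rot: [-0.063, -3.141, 0.0]
wrist_force: [-0.4, 0.2, -4.2]
width: 0.462
grip_force: 63.6
```

```bash
python3 - <<'E'
from h import *
s=bot.read_state(); print(s['time'],s['tool_pos'],s['wrist_force'],s['torque'])
cmd([.5262,.1303,.0735],down(87.8))
E
```

```text
5.2 [0.52620031 0.12878185 0.07537931] [-0.40740635  0.18558744 -4.17274963] [0.00658636 0.02108019 0.00275039]
shift [0.0001 0.003  0.0038] turn [-0.0001 -0.0008 -0.0034] dist 2.0
```

Call:
step_arm:
  series:
    - {"x": 0.0,"y": 0.002,"z": 0.003,"ax": 0.0,"ay": 0.0,"az": 0.0,"grip": 1}
    - {"x": 0.0,"y": 0.002,"z": 0.006,"ax": 0.0,"ay": 0.0,"az": 0.0,"grip": 1}
    - {"x": 0.0,"y": 0.002,"z": 0.006,"ax": 0.0,"ay": 0.0,"az": 0.0,"grip": 1}

```text
time: 5.5
tool_pos: [0.5268, 0.13, 0.0732]
tcp_rot: [0.063, 3.14, 0.0]
wrist_force: [-0.9, -0.3, -1.4]
width: 0.46
grip_force: 63.7
```

```bash
python3 - <<'E'
from h import *
s=bot.read_state(); print(s['time'],s['tool_pos'],s['wrist_force'],s['torque'])
E
```

```text
5.5 [0.5267862  0.13002106 0.0731645 ] [-0.86897963 -0.31049364 -1.4312642 ] [ 0.05553689 -0.03486568  0.03917284]
```

Call:
step_arm:
  series:
    - {"x": 0.0,"y": 0.0,"z": 0.0,"ax": 0.0,"ay": 0.0,"az": 0.0,"grip": -1}
    - {"x": 0.0,"y": 0.0,"z": 0.0,"ax": 0.0,"ay": 0.0,"az": 0.0,"grip": -1}
    - {"x": 0.0,"y": 0.0,"z": 0.0,"ax": 0.0,"ay": 0.0,"az": 0.0,"grip": -1}
    - {"x": 0.0,"y": 0.0,"z": 0.0,"ax": 0.0,"ay": 0.0,"az": 0.0,"grip": -1}
    - {"x": 0.0,"y": 0.0,"z": 0.0,"ax": 0.0,"ay": 0.0,"az": 0.0,"grip": -1}
    - {"x": 0.0,"y": 0.0,"z": -0.06,"ax": 0.0,"ay": 0.0,"az": 0.0,"grip": -1}
    - {"x": 0.0,"y": 0.0,"z": -0.16,"ax": 0.0,"ay": 0.0,"az": 0.0,"grip": -1}
    - {"x": 0.0,"y": 0.1,"z": -0.26,"ax": 0.0,"ay": 0.0,"az": 0.0,"grip": -1}
    - {"x": 0.0,"y": 0.15,"z": -0.34,"ax": 0.0,"ay": 0.0,"az": 0.0,"grip": -1}
    - {"x": 0.0,"y": 0.15,"z": -0.42,"ax": 0.0,"ay": 0.0,"az": 0.0,"grip": -1}
    - {"x": 0.0,"y": 0.15,"z": -0.42,"ax": 0.0,"ay": 0.0,"az": 0.0,"grip": -1}

```text
time: 6.6
tool_pos: [0.533, 0.2076, 0.2911]
tcp_rot: [0.059, 3.128, 0.008]
wrist_force: [-0.3, 0.7, 0.6]
width: 0.999
grip_force: 0.0
```

```bash
python3 - <<'E'
from h import *
s=bot.read_state(); print(s['time'],s['tool_pos'],s['wrist_force'],np.round(s['q'],2))
c=grab('wrist','w5'); t=grab('scene','s5')
a=np.radians(-2.2); R=np.array([[np.cos(a),-np.sin(a)],[np.sin(a),np.cos(a)]])
im=c['img'][:,:,::-1].copy()
for hx,hy,z in((.083,.045,.067),(.022,.02,.107)):
  for sx in(-1,1):
    for sy in(-1,1):
      q=R@[sx*hx,sy*hy]+[.5235,.1305]; p=proj(c,[*q,z],True); cv2.circle(im,tuple(int(round(t)) for t in p),2,(0,0,255),-1)
b=cv2.resize(t['img'][160:290,180:330,::-1],(450,390),interpolation=3)
cv2.imwrite('pics/w5b.png',np.hstack([cv2.resize(im[:,:],None,fx=.68,fy=1)[:384],np.vstack([b])[:384]]))
E
```

```text
6.6 [0.53295497 0.2075799  0.29106374] [-0.28484704  0.73825023  0.57953572] [ 0.33  0.03  1.76  0.    1.34 -1.21]
```

View pics/w5b.png

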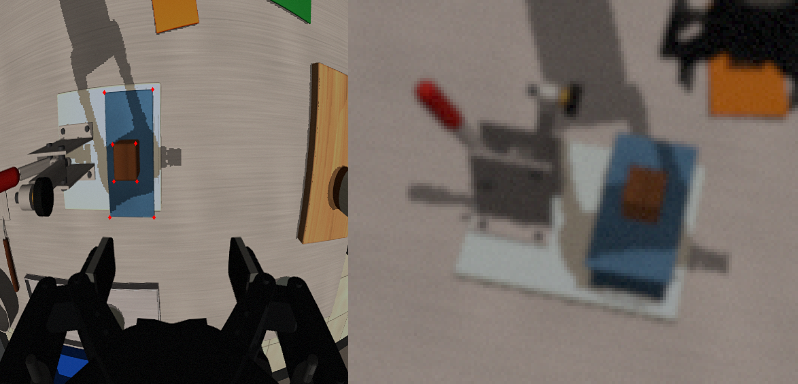

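The lid sits squarely: the predicted cover corners (105,92), (153,90), (110,216) and (154,216) match, and it lies flat in the scene view with the clamp still open. Next is the handle: go over the clamp while turning the tool about 90°.

```bash
python3 - <<'E'
from h import *
cmd([.515,.08,.34],down(57.8)); cmd([.515,-.08,.34])
E
```

```text
shift [ 0.021  -0.2522 -0.1095] turn [0.006  0.0086 0.9987] dist 138.0
shift [ 0.0085 -0.572  -0.11  ] turn [0. 0. 0.] dist 291.0
```

Call:
step_arm:
  series:
    - {"x": 0.0,"y": 0.0,"z": -0.09,"ax": 0.0,"ay": 0.0,"az": 0.25,"grip": -1}
    - {"x": 0.005,"y": -0.09,"z": -0.11,"ax": 0.0,"ay": 0.0,"az": 0.5,"grip": -1}
    - {"x": 0.01,"y": -0.19,"z": -0.11,"ax": 0.0,"ay": 0.0,"az": 0.75,"grip": -1}
    - {"x": 0.01,"y": -0.29,"z": -0.11,"ax": 0.0,"ay": 0.0,"az": 1.0,"grip": -1}
    - {"x": 0.01,"y": -0.39,"z": -0.11,"ax": 0.0,"ay": 0.0,"az": 1.0,"grip": -1}
    - {"x": 0.01,"y": -0.48,"z": -0.11,"ax": 0.0,"ay": 0.0,"az": 1.0,"grip": -1}
    - {"x": 0.01,"y": -0.57,"z": -0.11,"ax": 0.0,"ay": 0.0,"az": 1.0,"grip": -1}
    - {"x": 0.01,"y": -0.57,"z": -0.11,"ax": 0.0,"ay": 0.0,"az": 1.0,"grip": -1}

```text
time: 7.5
tool_pos: [0.5112, -0.085, 0.3349]
tcp_rot: [-0.883, -3.011, 0.005]
wrist_force: [0.5, 0.7, -0.6]
width: 1.003
grip_force: 0.0
```

Call:
step_arm:
  series:
    - {"x": 0.0,"y": 0.0,"z": 0.0,"ax": 0.0,"ay": 0.0,"az": 0.28,"grip": -1}
    - {"x": 0.0,"y": 0.0,"z": 0.0,"ax": 0.0,"ay": 0.0,"az": 0.56,"grip": -1}
    - {"x": 0.0,"y": 0.0,"z": 0.0,"ax": 0.0,"ay": 0.0,"az": 0.84,"grip": -1}
    - {"x": 0.0,"y": 0.0,"z": 0.0,"ax": 0.0,"ay": 0.0,"az": 1.0,"grip": -1}

```text
time: 7.9
tool_pos: [0.5119, -0.0793, 0.3352]
tcp_rot: [-1.63, -2.681, 0.002]
wrist_force: [-0.3, -1.2, 0.0]
width: 0.999
grip_force: 0.0
```

Call:
step_arm:
  series:
    - {"x": 0.0,"y": 0.0,"z": 0.0,"ax": 0.0,"ay": 0.0,"az": 0.28,"grip": -1}
    - {"x": 0.0,"y": 0.0,"z": 0.0,"ax": 0.0,"ay": 0.0,"az": 0.56,"grip": -1}
    - {"x": 0.0,"y": 0.0,"z": 0.0,"ax": 0.0,"ay": 0.0,"az": 0.84,"grip": -1}
    - {"x": 0.0,"y": 0.0,"z": 0.0,"ax": 0.0,"ay": 0.0,"az": 1.0,"grip": -1}
    - {"x": 0.0,"y": 0.0,"z": 0.0,"ax": 0.0,"ay": 0.0,"az": 1.0,"grip": -1}

```text
time: 8.4
tool_pos: [0.512, -0.0792, 0.3354]
tcp_rot: [-2.263, -2.174, 0.003]
wrist_force: [0.2, 0.2, -0.3]
width: 1.0
grip_force: 0.0
```

```bash
python3 - <<'E'
from h import *
s=bot.read_state(); print(s['time'],s['tool_pos'],s['wrist_force'],np.round(s['q'],2))
cmd([.515,-.080,.160],down(-2.2))
c=grab('wrist','w6'); im=c['img'][:,:,::-1].copy()
H=np.array([.5173,-.0313,.086]); yh=np.array([.038,.999,0])
for r in(.07,.105,.14):
    p=proj(c,H+r*(-np.cos(1.082)*yh+np.array([0,0,np.sin(1.082)])),True); print(p.round(1)); cv2.circle(im,tuple(int(round(t)) for t in p),3,(255,0,0),-1)
cv2.imwrite('pics/w6b.png',im)
E
```

```text
8.4 [ 0.51201741 -0.07921797  0.33541961] [ 0.21433242  0.20866962 -0.30003361] [-0.2  -0.08  1.79  0.    1.44 -0.16]
shift [-0.0016  0.0073  0.3508] turn [-0.0069 -0.0015 -0.0032] dist 175.0
[255.6 156.6]
[255.8 177.2]
[256.1 201.6]
```

View pics/w6b.png

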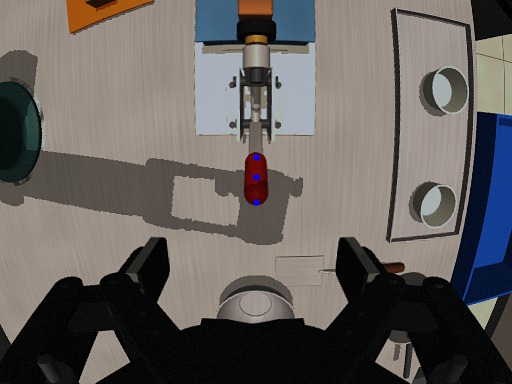

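The wrist view shows the red grip at (256,178), exactly where the model dots fall, centred between the open fingers. Bowl at (256,300) and spatula at (300,270) are clear. Descend and take the grip lightly.

Call:
step_arm:
  force: 30
  series:
    - {"x": -0.002,"y": 0.007,"z": 0.09,"ax": 0.0,"ay": 0.0,"az": 0.0,"grip": -1}
    - {"x": -0.002,"y": 0.007,"z": 0.18,"ax": 0.0,"ay": 0.0,"az": 0.0,"grip": -1}
    - {"x": -0.002,"y": 0.007,"z": 0.26,"ax": 0.0,"ay": 0.0,"az": 0.0,"grip": -1}
    - {"x": -0.002,"y": 0.007,"z": 0.32,"ax": 0.0,"ay": 0.0,"az": 0.0,"grip": -1}
    - {"x": -0.002,"y": 0.007,"z": 0.348,"ax": 0.0,"ay": 0.0,"az": 0.0,"grip": -1}
    - {"x": -0.002,"y": 0.007,"z": 0.348,"ax": 0.0,"ay": 0.0,"az": 0.0,"grip": -1}

```text
time: 9.05
tool_pos: [0.5143, -0.0804, 0.1608]
tcp_rot: [-2.261, -2.174, 0.005]
wrist_force: [0.0, -0.2, -0.6]
width: 1.004
grip_force: 0.0
```

Call:
step_arm:
  force: 30
  series:
    - {"x": 0.0,"y": 0.0,"z": 0.0,"ax": 0.0,"ay": 0.0,"az": 0.0,"grip": 1}
    - {"x": 0.0,"y": 0.0,"z": 0.0,"ax": 0.0,"ay": 0.0,"az": 0.0,"grip": 1}
    - {"x": 0.0,"y": 0.0,"z": 0.0,"ax": 0.0,"ay": 0.0,"az": 0.0,"grip": 1}
    - {"x": 0.0,"y": 0.0,"z": 0.0,"ax": 0.0,"ay": 0.0,"az": 0.0,"grip": 1}
    - {"x": 0.0,"y": 0.0,"z": 0.0,"ax": 0.0,"ay": 0.0,"az": 0.0,"grip": 1}
    - {"x": 0.0,"y": 0.0,"z": 0.0,"ax": 0.0,"ay": 0.0,"az": 0.0,"grip": 1}
    - {"x": 0.0,"y": 0.0,"z": 0.0,"ax": 0.0,"ay": 0.0,"az": 0.0,"grip": 1}

```text
time: 9.75
tool_pos: [0.5149, -0.0816, 0.165]
tcp_rot: [-2.264, -2.176, 0.005]
wrist_force: [-8.4, -2.7, 8.3]
width: 0.271
grip_force: 29.9
```

```bash
python3 - <<'E'
from h import *
s=bot.read_state(); print(s['time'],s['tool_pos'],s['wrist_force'],s['width'],s['grip_force'])
R0=Ro.from_rotvec(s['tcp_rot']); print(R0.as_matrix().round(3).tolist())
yh=np.array([.038,.999,0])
f=lambda th:.105*(-np.cos(1.082-th)*yh+np.array([0,0,np.sin(1.082-th)]))
for th in np.arange(.1,1.21,.1).tolist()+[1.15]: print(round(th,2),(R0.inv().apply(f(th)-f(0))/.5).round(3))
E
```

```text
9.75 [ 0.51493124 -0.08162154  0.16503369] [-8.44539167 -2.72332524  8.28486368] 0.27137349899145863 29.89213764667511
[[0.04, 0.999, -0.003], [0.999, -0.04, -0.001], [-0.001, -0.003, -1.0]]
0.1 [-0.018  0.     0.011]
0.2 [-0.035  0.     0.023]
0.3 [-0.05   0.     0.037]
0.4 [-0.064  0.     0.053]
0.5 [-0.077  0.     0.07 ]
0.6 [-0.087  0.     0.088]
0.7 [-0.096  0.     0.107]
0.8 [-0.103  0.001  0.127]
0.9 [-0.108  0.001  0.148]
1.0 [-0.11   0.001  0.168]
1.1 [-0.111  0.001  0.189]
1.2 [-0.11   0.001  0.21 ]
1.15 [-0.111  0.001  0.2  ]
```

Call:
step_arm:
  series:
    - {"x": -0.009,"y": -0.002,"z": 0.002,"ax": 0.0,"ay": 0.0,"az": 0.0,"grip": 1}
    - {"x": -0.018,"y": -0.003,"z": 0.008,"ax": 0.0,"ay": 0.0,"az": 0.0,"grip": 1}
    - {"x": -0.035,"y": -0.003,"z": 0.02,"ax": 0.0,"ay": 0.0,"az": 0.0,"grip": 1}
    - {"x": -0.05,"y": -0.003,"z": 0.034,"ax": 0.0,"ay": 0.0,"az": 0.0,"grip": 1}
    - {"x": -0.064,"y": -0.003,"z": 0.05,"ax": 0.0,"ay": 0.0,"az": 0.0,"grip": 1}
    - {"x": -0.077,"y": -0.003,"z": 0.067,"ax": 0.0,"ay": 0.0,"az": 0.0,"grip": 1}
    - {"x": -0.082,"y": -0.003,"z": 0.077,"ax": 0.0,"ay": 0.0,"az": 0.0,"grip": 1}
    - {"x": -0.082,"y": -0.003,"z": 0.077,"ax": 0.0,"ay": 0.0,"az": 0.0,"grip": 1}

```text
time: 10.55
tool_pos: [0.5132, -0.1239, 0.125]
tcp_rot: [2.264, 2.175, -0.003]
wrist_force: [-3.5, -6.2, 3.2]
width: 0.273
grip_force: 29.7
```

```bash
cat > arc.py <<'E'
from h import *
s=bot.read_state(); print(s['time'],s['tool_pos'],s['wrist_force'].round(1) if hasattr(s['wrist_force'],'round') else s['wrist_force'],s['width'],s['grip_force'])
R0=Ro.from_rotvec(s['tcp_rot'])
yh=np.array([.038,.999,0]); H=np.array([.5173,-.0313,.086])
f=lambda th:.105*(-np.cos(1.082-th)*yh+np.array([0,0,np.sin(1.082-th)]))
g=s['tool_pos']+R0.apply([0,0,-.0155])-H; print('th est',1.082-np.arctan2(g[2],-g@yh),'r',np.hypot(g[2],g@yh))
for th in np.arange(.5,1.21,.1): print(round(th,2),(R0.inv().apply(f(th)-g)/.5).round(3))
E
python3 arc.py
```

```text
10.55 [ 0.51324951 -0.12385975  0.12502949] [-3.5 -6.2  3.2] 0.2728282573022842 29.689282178878784
th est 0.5496814423459646 r 0.1074402535553268
0.5 [ 0.01   0.001 -0.006]
0.6 [-0.001  0.001  0.012]
0.7 [-0.01   0.001  0.031]
0.8 [-0.016  0.001  0.051]
0.9 [-0.021  0.001  0.071]
1.0 [-0.024  0.001  0.092]
1.1 [-0.024  0.001  0.113]
1.2 [-0.023  0.001  0.134]
```

Call:
step_arm:
  series:
    - {"x": -0.001,"y": -0.001,"z": 0.014,"ax": 0.0,"ay": 0.0,"az": 0.0,"grip": 1}
    - {"x": -0.01,"y": -0.001,"z": 0.034,"ax": 0.0,"ay": 0.0,"az": 0.0,"grip": 1}
    - {"x": -0.016,"y": -0.001,"z": 0.055,"ax": 0.0,"ay": 0.0,"az": 0.0,"grip": 1}
    - {"x": -0.021,"y": -0.001,"z": 0.078,"ax": 0.0,"ay": 0.0,"az": 0.0,"grip": 1}
    - {"x": -0.024,"y": -0.001,"z": 0.1,"ax": 0.0,"ay": 0.0,"az": 0.0,"grip": 1}
    - {"x": -0.024,"y": -0.001,"z": 0.12,"ax": 0.0,"ay": 0.0,"az": 0.0,"grip": 1}
    - {"x": -0.024,"y": -0.001,"z": 0.13,"ax": 0.0,"ay": 0.0,"az": 0.0,"grip": 1}
    - {"x": -0.024,"y": -0.001,"z": 0.13,"ax": 0.0,"ay": 0.0,"az": 0.0,"grip": 1}

```text
time: 11.35
tool_pos: [0.5127, -0.135, 0.0592]
tcp_rot: [2.264, 2.175, -0.001]
wrist_force: [2.3, -6.2, -5.7]
width: 0.269
grip_force: 29.6
```

```bash
python3 arc.py
```

```text
11.35 [ 0.5127227  -0.13503539  0.05916107] [ 2.3 -6.2 -5.7] 0.26877868457603915 29.627992808818817
th est 1.190832543192315 r 0.10439328800935094
0.5 [ 0.032  0.001 -0.138]
0.6 [ 0.021  0.001 -0.12 ]
0.7 [ 0.013  0.001 -0.101]
0.8 [ 0.006  0.001 -0.081]
0.9 [ 0.001  0.001 -0.061]
1.0 [-0.002  0.001 -0.04 ]
1.1 [-0.002  0.001 -0.019]
1.2 [-0.001  0.001  0.002]
```

The handle is at about 1.15–1.19 and pulling the tool down, so it has snapped home. Release and lift away.

Call:
step_arm:
  series:
    - {"x": 0.0,"y": 0.0,"z": 0.0,"ax": 0.0,"ay": 0.0,"az": 0.0,"grip": -1}
    - {"x": 0.0,"y": 0.0,"z": 0.0,"ax": 0.0,"ay": 0.0,"az": 0.0,"grip": -1}
    - {"x": 0.0,"y": 0.0,"z": 0.0,"ax": 0.0,"ay": 0.0,"az": 0.0,"grip": -1}
    - {"x": 0.0,"y": 0.0,"z": 0.0,"ax": 0.0,"ay": 0.0,"az": 0.0,"grip": -1}
    - {"x": 0.0,"y": 0.0,"z": 0.0,"ax": 0.0,"ay": 0.0,"az": 0.0,"grip": -1}
    - {"x": 0.0,"y": 0.0,"z": -0.06,"ax": 0.0,"ay": 0.0,"az": 0.0,"grip": -1}
    - {"x": 0.0,"y": 0.0,"z": -0.15,"ax": 0.0,"ay": 0.0,"az": 0.0,"grip": -1}
    - {"x": 0.0,"y": 0.0,"z": -0.24,"ax": 0.0,"ay": 0.0,"az": 0.0,"grip": -1}
    - {"x": 0.0,"y": 0.0,"z": -0.33,"ax": 0.0,"ay": 0.0,"az": 0.0,"grip": -1}
    - {"x": 0.0,"y": 0.0,"z": -0.42,"ax": 0.0,"ay": 0.0,"az": 0.0,"grip": -1}
    - {"x": 0.0,"y": 0.0,"z": -0.42,"ax": 0.0,"ay": 0.0,"az": 0.0,"grip": -1}

```text
time: 12.45
tool_pos: [0.5166, -0.135, 0.279]
tcp_rot: [2.256, 2.168, 0.011]
wrist_force: [0.6, -0.7, 0.4]
width: 1.0
grip_force: 0.0
```

```bash
python3 - <<'E'
from h import *
s=bot.read_state(); print(s['time'],s['tool_pos'],np.round(s['wrist_force'],1))
c=grab('wrist','w7'); t=grab('scene','s7'); im=c['img'][:,:,::-1].copy()
H=np.array([.5173,-.0313,.086]); yh=np.array([.038,.999,0])
for r in(.07,.14):
    p=proj(c,H+r*(-np.cos(-.068)*yh+np.array([0,0,np.sin(-.068)])),True); cv2.circle(im,tuple(int(round(q)) for q in p),2,(255,0,0),-1)
b=cv2.resize(t['img'][160:290,180:330,::-1],(443,384),interpolation=3)
cv2.imwrite('pics/w7b.png',np.hstack([im[:,100:440],b]))
E
```

```text
12.45 [ 0.51655605 -0.13495913  0.27897783] [ 0.6 -0.7  0.4]
```

View pics/w7b.png

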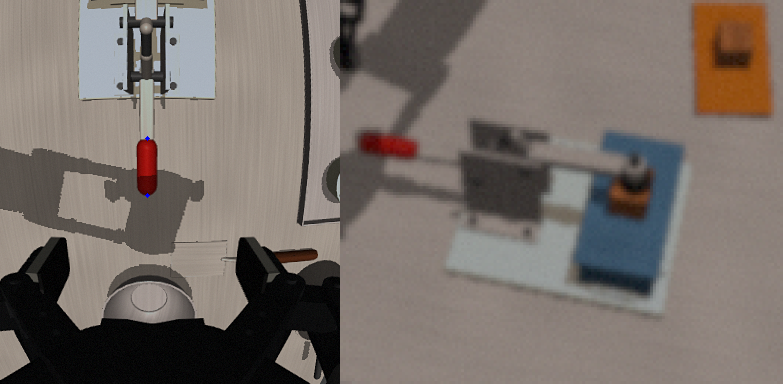

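The handle lies level at its home position: the model dots at (147,139) and (147,196) match the red grip. The pad sits on the block with the lid flat, and the robot is clear. Handing in.

```bash
python3 -c "
from workcell import bot
print(bot.finish_job())"
```

```text
the job is handed in; nothing more can be done
None
```

I put the blue lid on the mould, pushed the handle home and handed the job in at about 12.5 s; the last pictures show the lid flat under the pad and the robot clear, but the hand-in gave no verdict.

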